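# Set out tins and seasonings round the tray

## Robot

A 6-joint arm with a two-finger parallel gripper is mounted at the origin on a cart in front of the work surface, level with it; the furniture and walls round the work are solid. World frame = base frame: x ahead of the robot, y to its left, z up, the work surface at z = 0. Lengths are in m, angles in rad, forces in N, time in s.
With the tool pointing down it reaches from about 0.325 to 0.775 m from the base axis. Payload 5.5 kg.
Tool frame: the origin (TCP) lies between the finger pads; the fingertips stand 25 mm ahead of it and the grasp point (between the pads) lies 6 mm ahead of it (tip_extent is the distance from the TCP to the fingertips, in m); z points along the fingers, y is the line along which they close (so a half turn about z gives the same grasp; the last joint's range is limited). The gripper opens to 85 mm and grips with 20 to 120 N. Pads are 22 mm wide; open, the fingers measure 114 mm over their backs; the gripper's body (76 mm by 85 mm) begins 54 mm behind the grasp point. The pads swing forward as they close: fully open they stand 13 mm farther back than shut.
Start: joints at [-1.259, 0.091, 1.231, -0, 1.82, -0.057], TCP at [0.216, -0.56, 0.256] pointing down, gripper open.
Joint ranges: [-2.87, 2.87], [-0.86, 2.18], [0.17, 2.46], [-1.51, 4.65], [0.06, 2.69], [-2.65, 2.65]. Speed limits (rad/s): [2.57, 2.57, 3.01, 3.14, 3.14, 3.14].

## Interface

Orientations are given as [roll, pitch, yaw] about the fixed x, y, z axes, in that order (R = Rz(yaw) Ry(pitch) Rx(roll)).
In Python, from cell import sense, get_image, close_job, tip_extent gives the robot as it stands.
- The arm moves only by the shell command python3 -m inch 'ROWS' [FORCE]. ROWS is JSON, a list that holds one entry, the list of rows, each a list of 5 numbers: the shift along the world's x, y, z normalised to -1 to 1, where 1 is 0.25 m, then the turn about the world's z normalised to -1 to 1, where 1 is 0.12 rad, then the opening, from 0 (shut) to 1 (fully open). A call has 1 to 5 rows; each row shifts and turns the commanded pose from where the row before left it; what a row does not reach is not made up. A row lasts 1/12 s, in which the tool goes at most 41.7 mm and 7.16 degrees, less where a joint would pass 70% of its speed; a pose out of reach is approached as far as the arm can. A call with a number of a shift or a turn outside -1 to 1 is refused whole. A call with a gripper value outside its range is refused whole. The fingers move at their own pace and stop on an object; FORCE is the grip in N (left out, the last holds). Time passes only in rows, so rows that do not move let the fingers close. It gives the time, the measured TCP pose, the force, the opening and the grip force at its end, in the units of the state.
- sense(): the state, without advancing time (a new reading comes with each control period).
- get_image(name): name is "side" or "top"; returns a dict with "pixels" (420x560x3 uint8, red, green, blue), "intrinsics" (3x3 intrinsics, pixels), "k1" (the pictures are not rectified: a ray, as slopes to the right and down, at radius r is drawn at 1 + k1 r^2 times it, then the intrinsics apply), "rvec" (rotation vector, rad) and "tvec" (3), from world to camera coordinates, as OpenCV has them. Camera axes: x right, y down, z forward; pixel columns grow to the right and rows downward; lengths in m; the calibration is good to about 2 mm. A picture is of the moment at which its call begins. There is no depth.
- close_job(): hands the job in; it is judged then, once.
The state is a dict: "time_s": time; "q": joint angles; "dq": joint speeds; "joint_torque": joint torques, N m; "eef_pos": TCP position; "tcp_rot": TCP orientation; "contact_force": force on the tool from outside, world axes, zero at the start; "wrist_torque": the same for the moment, N m; "gripper_width": finger opening in m; "gripper_force": force on a finger pad.
Only numpy, scipy, OpenCV 4.12 (cv2) and the standard library are available. Lean on these libraries where they do the work, as an engineer would, in place of code of your own. Each camera call takes 0.05 s, during which the arm holds its last target. There are 200 camera calls.

## Task

Set out the cooking corner: lay the flat fish tin the right way up, centred, on top of the round red tin, and stand three things in an evenly spaced row along the middle line of the oval wooden tray: the garlic at the tray's centre, the spice jar in the half nearer the red tin and the small cream cup in the other half, jar and cup upright. Leave the red tin where it stands, and do not disturb the blue-grey mug and the green mug.

Things in the scene. Friction and masses are not known exactly. Their poses are not given: they have to be found in the camera images.
- tray: Oval brown wooden tray, fixed on the worktop, long axis roughly left to right. 105 mm along its x, 205 mm along its y (long axis), rim 10 mm high; things stand on its floor, 5 mm above the worktop. Origin: centre of its underside, z up. Places of the row: the centre, and about 60 mm either side of it along y. The red tin stands off its left or its right end.
- red_tin: Round red food tin with a metal lid, 75 mm diameter, 58 mm tall, about 0.26 kg, standing upright and loose on the worktop; its flat top carries the fish tin. It must stay where it is (within 20 mm). Origin: centre of its underside, z up.
- fish_tin: Flat rounded fish tin, teal and white on top, lying flat: 63 mm along its own x, 105 mm along its own y, 26 mm tall; its sides slope in a little toward the underside; about 0.15 kg. Grip it across its 63 mm width. Origin: centre of its underside, z up.
- garlic: Bulb of garlic, pale pink, roundish with a pointed top, 60 x 57 mm across and 58 mm tall, widest at about 25 mm above its underside, about 0.04 kg, rigid, sitting on its underside. Origin: centre of its underside, z up.
- small_cup: Small cream stoneware cup without handle, hollow, open at the top, round, 47 mm diameter, 62 mm tall, about 0.1 kg, standing upright; can be gripped across its outside. Origin: centre of its underside, z up.
- spice_jar: Spice jar with a black cap, round, 41 mm diameter and 105 mm tall, about 0.11 kg, standing upright; can be gripped across its body or cap. The tallest of the things on the tray: a gripper that reaches low beside it may knock it. Origin: centre of its underside, z up.
- blue_mug: Bystander: plain blue-grey mug, 80 mm wide, 110 mm with its handle, 82 mm tall, behind the work, loose; must not be moved by more than 30 mm. Origin: centre of its underside, z up.
- green_mug: Bystander: mug, green above and white below, 86 mm wide, 121 mm with its handle, 99 mm tall, behind the work, loose; must not be moved by more than 30 mm. Origin: centre of its underside, z up.
Things that resemble listed ones, but are neither listed nor needed, are in the scene too. What is shaped like the small_cup but yellow is not meant.

How it is judged:
At the end, for the whole second after the job is handed in: Fish tin level, right way up on the red tin, centres within 15 mm. On the tray, within 15 mm of its long middle line: garlic within 15 mm of the centre; jar (toward the red tin) and cup (away from it) upright, 42 to 80 mm from the centre. All released, at rest (((y of red_tin in the frame of tray between 0.05 and 0.6 m and y of spice_jar in the frame of tray between 0.042 and 0.08 m and y of small_cup in the frame of tray between -0.08 and -0.042 m) or (y of red_tin in the frame of tray between -0.6 and -0.05 m and y of spice_jar in the frame of tray between -0.08 and -0.042 m and y of small_cup in the frame of tray between 0.042 and 0.08 m)) and y of garlic in the frame of tray between -0.015 and 0.015 m and x of garlic in the frame of tray between -0.015 and 0.015 m and z of garlic in the frame of tray between -0.002 and 0.016 m and x of small_cup in the frame of tray between -0.015 and 0.015 m and z of small_cup in the frame of tray between -0.002 and 0.016 m and x of spice_jar in the frame of tray between -0.015 and 0.015 m and z of spice_jar in the frame of tray between -0.002 and 0.016 m and angle between each of spice_jar, small_cup's own z axis and vertical below 0.12 rad and horizontal distance between fish_tin and red_tin below 0.015 m and z of fish_tin in the frame of red_tin between 0.052 and 0.064 m and angle between each of fish_tin, red_tin's own z axis and vertical below 0.1 rad and linear speed of each of fish_tin, garlic, small_cup, spice_jar below 0.02 m/s and angular speed of each of fish_tin, garlic, small_cup, spice_jar below 0.3 rad/s); the robot touches nothing.
It fails at once if the red tin is shifted by more than 20 mm (distance of red_tin from where it was at the start of the episode above 0.02 m).
It fails at once if the blue mug is moved by more than 30 mm (distance of blue_mug from where it was at the start of the episode above 0.03 m).
It fails at once if the green mug is moved by more than 30 mm (distance of green_mug from where it was at the start of the episode above 0.03 m).
It also fails if it takes over 109 s, if anything falls off the work surface, if the arm or the gripper's body presses on something with over 40 N, if the wrist force passes 120 N, or if a joint passes its speed limit or range.

## Working session

There is one attempt and no reset: what is moved stays moved. The work goes in short steps, Python scripts to look and compute and a shell command to move; the robot and the scene stay as the last step left them, time stands still between calls to the robot, and variables do not carry over. Pictures are saved under pics/ and viewed, at most 15 in all, crops included, and the job is handed in when it is done.

```bash
ls; mkdir -p pics; cat > h.py <<'E'
import numpy as np, cv2
from cell import sense, get_image
def save(im,name): cv2.imwrite('pics/'+name+'.png', cv2.cvtColor(np.ascontiguousarray(im['pixels']),cv2.COLOR_RGB2BGR))
def ray(im,u,v):
    K=np.array(im['intrinsics'],float);R=cv2.Rodrigues(np.array(im['rvec'],float))[0];t=np.array(im['tvec'],float).ravel()
    p=cv2.undistortPoints(np.array([[[u,v]]],float),K,np.array([im['k1'],0,0,0,0.]))[0,0]
    return -R.T@t, R.T@np.array([p[0],p[1],1])
def onz(im,u,v,z):
    c,d=ray(im,u,v); return c+d*(z-c[2])/d[2]
def proj(im,P):
    return cv2.projectPoints(np.array(P,float).reshape(-1,1,3),np.array(im['rvec'],float),np.array(im['tvec'],float),np.array(im['intrinsics'],float),np.array([im['k1'],0,0,0,0.]))[0][:,0]
E
python3 - <<'E'
from h import *
for n in('top','side'):
    im=get_image(n); save(im,n+'0'); print(n,ray(im,280,210),im['k1'],im['intrinsics'][0])
print(sense())
E
```

```text
pics
top (array([0.47703711, 0.14226474, 1.07601966]), array([ 0.12103458, -0.01149911, -0.99264336])) -0.05502440730344684 [514.07101283   0.         277.40931707]
side (array([0.35599679, 0.94942758, 0.4674559 ]), array([ 0.23984889, -0.85826566, -0.45395844])) -0.01262874615626043 [434.03354738   0.         278.00420625]
{'time_s': 0.1, 'q': array([-1.25871220e+00,  9.18090797e-02,  1.23178470e+00,  2.89774725e-05,
        1.81982195e+00, -5.66962720e-02]), 'dq': array([ 0.0001621 , -0.00145443, -0.00337912, -0.0016428 , -0.00024318,
        0.0007446 ]), 'joint_torque': array([ 1.47956951e-03, -4.60218108e+01, -4.19217968e+01, -9.46457726e-05,
        1.06620166e-02,  1.29944934e-05]), 'eef_pos': array([ 0.21622857, -0.55944958,  0.25523777]), 'tcp_rot': array([-3.13977409e+00, -1.31357921e-04,  3.68787395e-01]), 'contact_force': array([-0.34025398,  0.37246021,  0.13893436]), 'wrist_torque': array([-0.04779709,  0.01906527,  0.00555428]), 'gripper_force': 0.0, 'gripper_width': 0.0857395684521566}
```

View pics/top0.png

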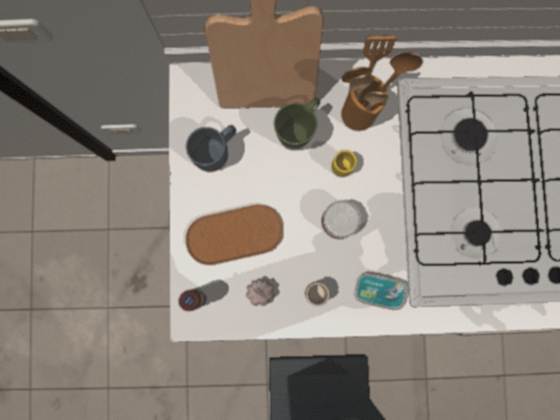

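View pics/side0.png

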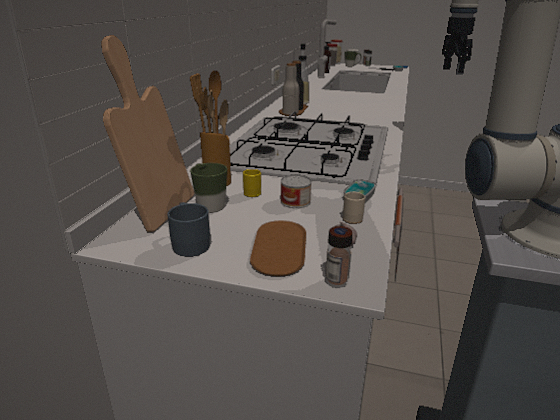

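The top view shows the tray at (235,234), red tin at (343,219), garlic at (261,291), cream cup at (317,292), fish tin at (382,290), jar at (190,300) and the mugs at (207,149) and (295,125). The side view shows the cream cup at (353,207), yellow cup at (252,182) and jar at (339,257), with the garlic behind the jar.
Possible mix-ups: for the cup, cream (317,292) or yellow (345,162), so cream. The jar (190,300) is the only one in reach, since the bottles are far off. For the red tin, only (343,219).

```bash
cat > m.py <<'E'
from h import *
im=get_image('top'); P=np.ascontiguousarray(im['pixels']); hsv=cv2.cvtColor(P,cv2.COLOR_RGB2HSV).astype(int)
H,S,V=hsv[...,0],hsv[...,1],hsv[...,2]
def comp(mask,u,v,r,z,name):
    m=np.zeros(mask.shape,np.uint8); m[v-r:v+r,u-r:u+r]=mask[v-r:v+r,u-r:u+r]
    m=cv2.morphologyEx(m,cv2.MORPH_OPEN,np.ones((3,3),np.uint8))
    c=max(cv2.findContours(m,0,cv2.CHAIN_APPROX_NONE)[0],key=cv2.contourArea)
    c=cv2.convexHull(c)
    W=np.array([onz(im,*p[0],z)[:2] for p in c.astype(float)],np.float32)*1000
    (cx,cy),(a,b),an=cv2.minAreaRect(W); bx=cv2.boxPoints(((cx,cy),(a,b),an))
    e0,e1=bx[1]-bx[0],bx[2]-bx[1]; l=e0 if np.linalg.norm(e0)>np.linalg.norm(e1) else e1
    ang=np.degrees(np.arctan2(l[1],l[0]))%180
    print(name,'centre mm',round(cx,1),round(cy,1),'size',round(a,1),round(b,1),'long axis deg',round(ang,1))
    cv2.drawContours(D,[c*4//1],-1,(255,0,255),1)
D=cv2.resize(P,None,fx=4,fy=4,interpolation=cv2.INTER_CUBIC)
comp(((H<15)&(S>110)&(V>60)).astype(np.uint8),235,234,58,.010,'tray')
comp(((H>75)&(H<105)&(S>60)).astype(np.uint8),382,290,32,.024,'fish')
comp(((S>45)|(V<110)).astype(np.uint8),190,300,18,.10,'jar?')
comp(((S>28)&(V<230)).astype(np.uint8),261,291,20,.028,'garlic')
comp(((S>35)).astype(np.uint8),317,292,17,.06,'cup')
comp(((S<40)&(V>100)&(V<205)).astype(np.uint8),343,217,23,.058,'red lid')
cv2.imwrite('pics/crop1.png',cv2.cvtColor(cv2.resize(D[760:1260,680:1660],(800,408)),cv2.COLOR_RGB2BGR))
E
python3 m.py
```

```text
tray centre mm 559.4 226.8 size 98.7 198.8 long axis deg 101.0
fish centre mm 433.4 -69.6 size 93.9 51.2 long axis deg 75.8
jar? centre mm 432.4 297.4 size 36.8 59.4 long axis deg 103.7
garlic centre mm 439.2 175.2 size 52.5 48.1 long axis deg 88.5
cup centre mm 434.3 62.6 size 45.4 45.7 long axis deg 133.0
red lid centre mm 584.6 6.1 size 90.1 90.4 long axis deg 177.9
```

View pics/crop1.png

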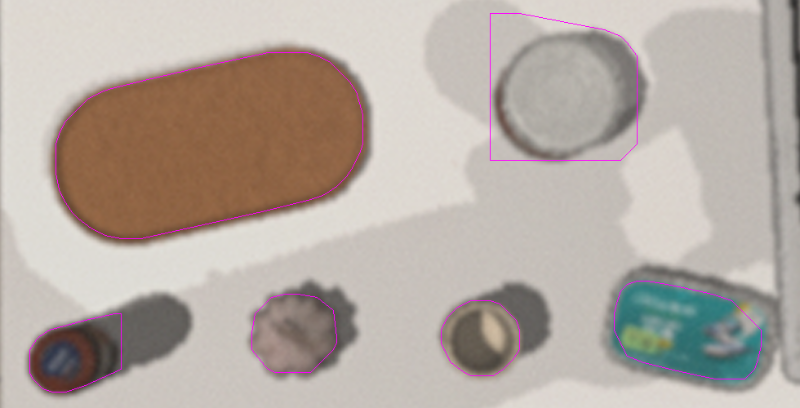

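Choice confirmed: the cream cup is at crop (480,339), the jar cap's navy label at (62,359), the red lid's circle at (560,93), the garlic at (295,335) and the fish tin at (690,330), rotated a little. Next I'll project these into the side view to cross-check them.

```bash
cat > x.py <<'E'
from h import *
t=get_image('top'); s=get_image('side')
D=cv2.resize(np.ascontiguousarray(s['pixels']),None,fx=3,fy=3,interpolation=cv2.INTER_CUBIC)
for n,u,v,h,r in[('jar',189,300,.105,.0205),('lid',341.5,218.5,.058,.0375),('cup',317,293.8,.062,.0235),('fish',381.3,291.1,.026,.03),('garlic',260.3,292.6,.028,.029)]:
    p=onz(t,u,v,h); print(n,(p*1000).round(1), 'range',np.hypot(p[0],p[1]).round(3))
    a=np.linspace(0,6.28,40)
    for z in([h,0] if n!='garlic' else [.025,.0]):
        q=proj(s,np.c_[p[0]+r*np.cos(a),p[1]+r*np.sin(a),0*a+z]); cv2.polylines(D,[(q*3+1).astype(int)],True,(0,255,0),1)
R=np.radians(101); c=np.array([.5594,.2268])
L=np.array([np.cos(R),np.sin(R)]);N=np.array([-L[1],L[0]])
q=proj(s,[[*(c+a*L*.1025+b*N*.0525),.01] for a,b in((1,0),(0,1),(-1,0),(0,-1))]);cv2.polylines(D,[(q*3).astype(int)],True,(0,255,0),1)
cv2.imwrite('pics/x.png',cv2.cvtColor(D[480:880,660:1200],cv2.COLOR_RGB2BGR))
E
python3 x.py
```

```text
jar [430.5 305.9 105. ] range 0.528
lid [580.8   8.4  58. ] range 0.581
cup [433.8  62.8  62. ] range 0.438
fish [433.8 -70.9  26. ] range 0.44
garlic [437.9 174.6  28. ] range 0.471
```

View pics/x.png

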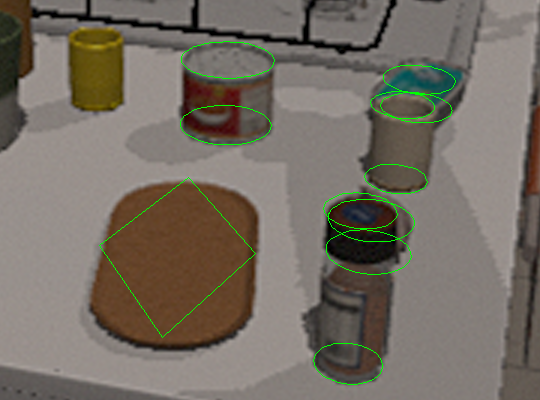

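```bash
python3 -c "
from cell import tip_extent
print(tip_extent, tip_extent() if callable(tip_extent) else '')"
A='[[[0.06,0.14,0,0.57,1],[0.06,0.14,0,0.57,1],[0.06,0.14,0,0.57,1],[0.06,0.14,0,0.57,1],[0.06,0.14,0,0.57,1]]]'
python3 -m inch '[[[0.06,0.14,0,0.57,1],[0.06,0.14,0,0.57,1],[0.06,0.14,0,0.57,1],[0.06,0.14,0,0.57,1],[0.06,0.14,0,0.57,1]]]'
```

```text
0.025 
time_s: 0.67
eef_pos: [0.2915, -0.383, 0.2561]
tcp_rot: [-3.142, -0.0, 0.714]
contact_force: [0.7, -0.3, 0.6]
gripper_width: 0.0857
gripper_force: 0.0
```

```bash

python3 -m inch '[[[0.063,0.139,0,0.57,1],[0.063,0.139,0,0.57,1],[0.063,0.139,0,0.57,1],[0.063,0.139,0,0.57,1],[0.063,0.139,0,0.57,1]]]' >/dev/null
python3 -m inch '[[[0.063,0.139,0,0.57,1],[0.063,0.139,0,0.57,1],[0.063,0.139,0,0.57,1],[0.063,0.139,0,0.5,1],[0,0,0,0,1]]]'
python3 -m inch '[[[0,0,-0.16,0,1],[0,0,-0.16,0,1],[0,0,-0.16,0,1],[0,0,0,0,1]]]'
python3 - <<'E'
from h import *
for n in('top','side'): save(get_image(n),n+'1')
a=cv2.imread('pics/top1.png')[190:340,290:470];b=cv2.imread('pics/side1.png')[130:280,300:480]
cv2.imwrite('pics/c1.png',np.hstack([cv2.resize(a,(400,333),interpolation=2),cv2.resize(b,(400,333),interpolation=2)]))
E
```

```text
time_s: 1.5
eef_pos: [0.4346, -0.0664, 0.2561]
tcp_rot: [3.142, -0.003, 1.329]
contact_force: [-0.4, -0.1, -0.5]
gripper_width: 0.0852
gripper_force: 0.0
time_s: 1.83
eef_pos: [0.4278, -0.0708, 0.1257]
tcp_rot: [-3.124, 0.0, 1.318]
contact_force: [-0.2, 0.1, -2.7]
gripper_width: 0.0856
gripper_force: 0.0
```

View pics/c1.png

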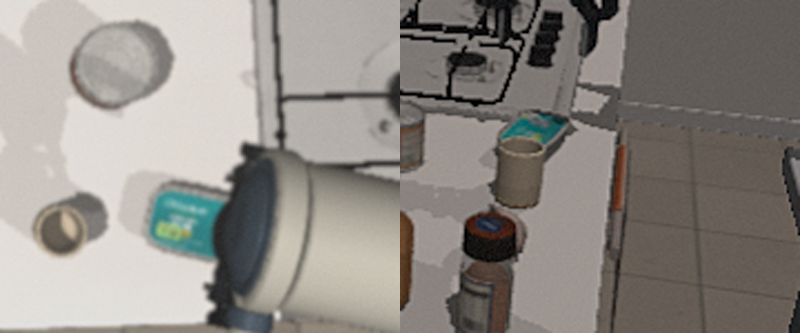

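```bash
python3 -m inch '[[[0,0,0,0,1],[0,0,0,0,1],[0,0,0,0,1]]]'
python3 - <<'E'
from h import *
s=get_image('side');t=get_image('top');e=sense()['eef_pos'];print(e,proj(s,[e]),proj(t,[e]), proj(s,[[.434,-.071,.026]]))
save(s,'side2')
E
```

```text
time_s: 2.18
eef_pos: [0.4347, -0.0725, 0.1399]
tcp_rot: [3.136, -0.0, 1.318]
contact_force: [0.1, 0.1, -0.7]
gripper_width: 0.0853
gripper_force: 0.0
[ 0.43412055 -0.07231218  0.1386603 ] [[363.4725542  143.12104669]] [[394.74098433 293.05986912]] [[359.31175046 186.09174663]]
```

View pics/side2.png

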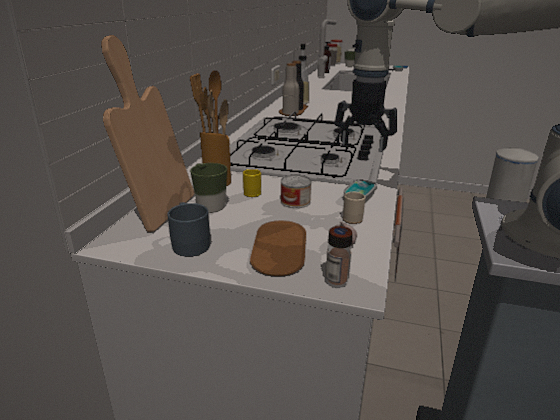

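```bash
python3 -m inch '[[[0,0.005,-0.1,0,1],[0,0,-0.1,0,1],[0,0,-0.08,0,1],[0,0,-0.06,0,1],[0,0,-0.04,0,1]]]' 
python3 -m inch '[[[0,0,-0.02,0,1],[0,0,-0.02,0,1],[0,0,-0.02,0,1],[0,0,0,0,1],[0,0,0,0,1]]]'
```

```text
time_s: 2.7
eef_pos: [0.4327, -0.0706, 0.0401]
tcp_rot: [-3.14, 0.0, 1.318]
contact_force: [-0.1, 1.1, -0.0]
gripper_width: 0.0857
gripper_force: 0.0
time_s: 3.12
eef_pos: [0.4334, -0.0708, 0.0268]
tcp_rot: [3.141, 0.0, 1.318]
contact_force: [0.8, -0.3, 0.0]
gripper_width: 0.0855
gripper_force: 0.0
```

```bash
python3 -m inch '[[[0,0,-0.01,0,1],[0,0,-0.006,0,1],[0,0,0,0,0.5],[0,0,0,0,0.5],[0,0,0,0,0.5]]]' 40
python3 -m inch '[[[0,0,0,0,0.5],[0,0,0,0,0.5],[0,0,0,0,0.5],[0,0,0,0,0.5]]]'
```

```text
time_s: 3.53
eef_pos: [0.4333, -0.0707, 0.0228]
tcp_rot: [3.141, -0.0, 1.318]
contact_force: [-0.4, -0.3, -0.5]
gripper_width: 0.0594
gripper_force: 43.3
time_s: 3.87
eef_pos: [0.4333, -0.0707, 0.0227]
tcp_rot: [3.141, -0.0, 1.318]
contact_force: [-0.7, 0.3, 3.9]
gripper_width: 0.0594
gripper_force: 43.5
```

```bash
python3 -m inch '[[[0,0,0.04,0,0.4],[0,0,0.1,0,0.4],[0,0,0.14,0,0.4],[0,0,0.14,0,0.4],[0,0,0.08,0,0.4]]]' 
python3 -m inch '[[[0.06,0.03,0,0,0.4],[0.13,0.07,0,0,0.4],[0.13,0.07,0,0,0.4],[0.13,0.07,0,0,0.4],[0.09,0.05,0,0,0.4]]]'
python3 -m inch '[[[0.05,0.025,0,0,0.4],[0,0,0,0,0.4],[0,0,0,0,0.4],[0,0,0,0,0.4]]]'
python3 - <<'E'
from h import *
for n in('top','side'): save(get_image(n),n+'3')
a=cv2.imread('pics/top3.png')[150:300,270:450];b=cv2.imread('pics/side3.png')[80:230,220:400]
cv2.imwrite('pics/c3.png',np.hstack([cv2.resize(a,(400,333),interpolation=2),cv2.resize(b,(400,333),interpolation=2)]))
s=get_image('side');p=sense()['eef_pos'];print(proj(s,[p,[p[0],p[1],p[2]-.021],[.5808,.0084,.058]]))
E
```

```text
time_s: 4.28
eef_pos: [0.4337, -0.0708, 0.1513]
tcp_rot: [3.138, -0.0, 1.318]
contact_force: [0.3, 0.9, -1.8]
gripper_width: 0.059
gripper_force: 43.7
time_s: 4.7
eef_pos: [0.5698, 0.0034, 0.1467]
tcp_rot: [-3.141, -0.0, 1.319]
contact_force: [-0.8, -0.7, -2.0]
gripper_width: 0.0593
gripper_force: 43.8
time_s: 5.03
eef_pos: [0.5797, 0.0077, 0.147]
tcp_rot: [-3.14, 0.001, 1.318]
contact_force: [0.1, 0.2, -2.3]
gripper_width: 0.0588
gripper_force: 43.9
[[296.95092415 143.8837751 ]
 [296.72070081 152.45494978]
 [295.5204952  179.50525955]]
```

View pics/c3.png

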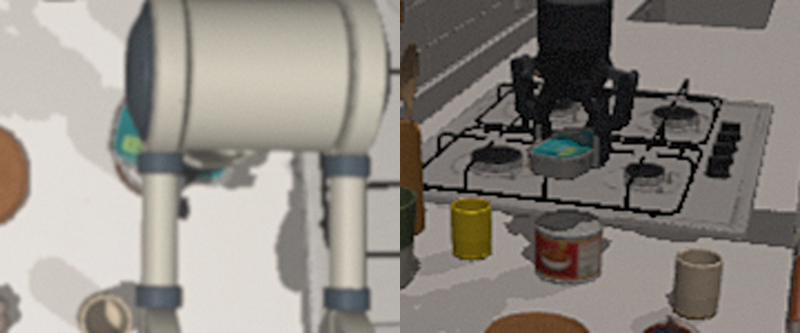

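```bash
python3 -m inch '[[[0.004,0.003,-0.08,0,0.4],[0,0,-0.08,0,0.4],[0,0,-0.05,0,0.4],[0,0,-0.03,0,0.4],[0,0,0,0,0.4]]]' 
python3 -m inch '[[[0,0,-0.006,0,0.4],[0,0,-0.006,0,0.4],[0,0,0,0,0.4],[0,0,0,0,0.4]]]'
```

```text
time_s: 5.6
eef_pos: [0.5802, 0.0086, 0.0852]
tcp_rot: [-3.138, 0.001, 1.318]
contact_force: [-0.2, -0.3, -1.6]
gripper_width: 0.0588
gripper_force: 43.9
time_s: 5.93
eef_pos: [0.582, 0.0088, 0.0852]
tcp_rot: [3.14, -0.0, 1.318]
contact_force: [-0.1, -0.1, -1.4]
gripper_width: 0.059
gripper_force: 43.9
```

```bash
python3 -m inch '[[[0,0,-0.008,0,0.4],[0,0,0,0,0.4],[0,0,0,0,0.4]]]' 
python3 -m inch '[[[0,0,-0.006,0,0.4],[0,0,0,0,0.4],[0,0,0,0,0.4]]]'
```

```text
time_s: 6.18
eef_pos: [0.5815, 0.0089, 0.0822]
tcp_rot: [-3.141, 0.0, 1.318]
contact_force: [-0.8, 0.1, -1.3]
gripper_width: 0.059
gripper_force: 43.9
time_s: 6.43
eef_pos: [0.5816, 0.0088, 0.0808]
tcp_rot: [3.141, -0.0, 1.318]
contact_force: [-0.1, -0.4, -1.2]
gripper_width: 0.0586
gripper_force: 43.9
```

```bash
python3 -m inch '[[[0,0,-0.004,0,0.4],[0,0,0,0,0.4],[0,0,0,0,0.4]]]' 
python3 -m inch '[[[0,0,-0.003,0,0.4],[0,0,0,0,0.4],[0,0,0,0,0.4]]]'
```

```text
time_s: 6.68
eef_pos: [0.5816, 0.0089, 0.0808]
tcp_rot: [3.141, -0.0, 1.318]
contact_force: [-3.1, 0.5, 5.7]
gripper_width: 0.0591
gripper_force: 44.4
time_s: 6.93
eef_pos: [0.5817, 0.0088, 0.0808]
tcp_rot: [3.141, -0.0, 1.318]
contact_force: [-4.4, -0.1, 9.2]
gripper_width: 0.0589
gripper_force: 44.6
```

Contact felt at the expected height, so I release and rise, then look.

```bash
python3 -m inch '[[[0,0,0.003,0,0.7],[0,0,0,0,1],[0,0,0,0,1],[0,0,0,0,1],[0,0,0,0,1]]]' 
python3 -m inch '[[[0,0,0.03,0,1],[0,0,0.06,0,1],[0,0,0.12,0,1],[0,0,0.14,0,1],[0,0,0.14,0,1]]]'
python3 -m inch '[[[-0.08,0.1,0.1,0,1],[-0.1,0.11,0,0,1],[-0.1,0.11,0,0,1],[-0.08,0.1,0,0,1],[-0.05,0.06,0,0,1]]]'
```

```text
time_s: 7.35
eef_pos: [0.5815, 0.0088, 0.0793]
tcp_rot: [-3.141, 0.0, 1.318]
contact_force: [0.6, -0.1, -0.5]
gripper_width: 0.0855
gripper_force: 0.0
time_s: 7.77
eef_pos: [0.581, 0.0088, 0.2034]
tcp_rot: [-3.14, 0.0, 1.318]
contact_force: [1.0, 0.6, 0.7]
gripper_width: 0.0854
gripper_force: 0.0
time_s: 8.18
eef_pos: [0.4773, 0.1308, 0.2285]
tcp_rot: [3.141, -0.001, 1.319]
contact_force: [-0.0, -0.1, -0.7]
gripper_width: 0.0854
gripper_force: 0.0
```

```bash
python3 -m inch '[[[-0.09,0.1,0,0,1],[-0.05,0.07,0,0,1],[0,0,0,0,1],[0,0,0,0,1]]]'
python3 - <<'E'
from h import *
t=get_image('top'); P=np.ascontiguousarray(t['pixels']);save(t,'top4');save(get_image('side'),'side4')
hsv=cv2.cvtColor(P,cv2.COLOR_RGB2HSV);m=cv2.inRange(hsv,(75,60,0),(105,255,255));m[:180]=0;m[280:]=0;m[:,:310]=0;m[:,390:]=0
c=cv2.convexHull(max(cv2.findContours(m,0,1)[0],key=cv2.contourArea))
W=np.array([onz(t,*p[0],.082)[:2] for p in c.astype(float)],np.float32)*1000;print(cv2.minAreaRect(W))
a=cv2.imread('pics/top4.png')[150:300,270:450];b=cv2.imread('pics/side4.png')[80:230,220:400]
cv2.imwrite('pics/c4.png',np.hstack([cv2.resize(a,(400,333),interpolation=2),cv2.resize(b,(400,333),interpolation=2)]))
E
```

```text
time_s: 8.52
eef_pos: [0.4438, 0.172, 0.2281]
tcp_rot: [3.14, -0.0, 1.32]
contact_force: [-0.4, 0.0, 0.2]
gripper_width: 0.0856
gripper_force: 0.0
((583.7276611328125, 9.44915771484375), (93.9612808227539, 51.16838073730469), 75.8219223022461)
```

View pics/c4.png

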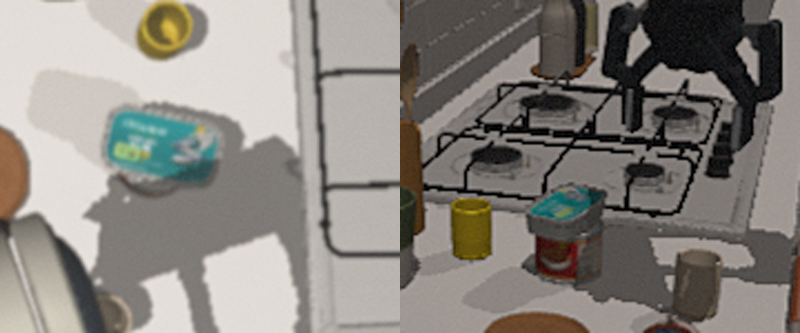

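The fish tin lies on the red tin at crop (165,145), measured about 3 mm off centre and level in the side crop (565,205). Next, the garlic.

```bash
python3 -m inch '[[[-0.012,0.01,-0.1,0.9,1],[-0.012,0,-0.14,0.9,1],[0,0,-0.14,0.9,1],[0,0,-0.12,0.9,1],[0,0,-0.08,0.1,1]]]'
python3 -m inch '[[[0,0,-0.06,0,1],[0,0,-0.06,0,1],[0,0,-0.04,0,1],[0,0,-0.02,0,1],[0,0,0,0,1]]]'
python3 -m inch '[[[0,0,0,0,1],[0,0,0,0,1]]]'
python3 - <<'E'
from h import *
for n in('top','side'): save(get_image(n),n+'5')
a=cv2.imread('pics/top5.png')[220:340,180:360];b=cv2.imread('pics/side5.png')[180:300,270:450]
cv2.imwrite('pics/c5.png',np.hstack([cv2.resize(a,(400,266),interpolation=2),cv2.resize(b,(400,266),interpolation=2)]))
E
```

```text
time_s: 9.03
eef_pos: [0.4373, 0.1722, 0.0785]
tcp_rot: [-3.137, 0.001, 1.766]
contact_force: [-0.7, 0.8, -0.3]
gripper_width: 0.0858
gripper_force: 0.0
time_s: 9.45
eef_pos: [0.4378, 0.1731, 0.0361]
tcp_rot: [-3.139, 0.0, 1.761]
contact_force: [-1.0, -0.4, -0.1]
gripper_width: 0.0852
gripper_force: 0.0
time_s: 9.62
eef_pos: [0.4388, 0.1739, 0.0384]
tcp_rot: [3.14, -0.0, 1.762]
contact_force: [0.4, 1.0, 0.5]
gripper_width: 0.0854
gripper_force: 0.0
```

View pics/c5.png

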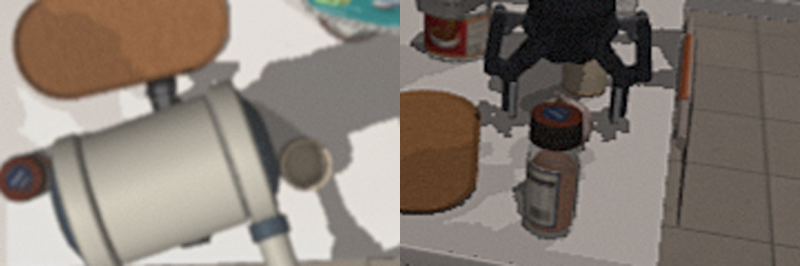

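The side crop shows the garlic between the fingers, at (510,95) and (620,105). Closing.

```bash
python3 -m inch '[[[0,0,-0.018,0,1],[0,0,0,0,1],[0,0,0,0,0.4],[0,0,0,0,0.4],[0,0,0,0,0.4]]]' 25
python3 -m inch '[[[0,0,0,0,0.4],[0,0,0,0,0.4],[0,0,0,0,0.4]]]'
```

```text
time_s: 10.13
eef_pos: [0.4381, 0.1739, 0.0331]
tcp_rot: [3.141, -0.0, 1.762]
contact_force: [-3.4, -1.0, 9.2]
gripper_width: 0.053
gripper_force: 23.9
time_s: 10.38
eef_pos: [0.4382, 0.1739, 0.0332]
tcp_rot: [3.141, -0.0, 1.762]
contact_force: [-2.4, -0.0, 3.3]
gripper_width: 0.0522
gripper_force: 25.6
```

```bash
python3 -m inch '[[[0,0,0.03,0,0.4],[0,0,0.08,0,0.4],[0,0,0.1,0,0.4],[0,0,0.08,0,0.4],[0,0,0.03,0,0.4]]]'
python3 -m inch '[[[0.06,0.025,0,0,0.4],[0.12,0.052,0,0,0.4],[0.125,0.055,0,0,0.4],[0.11,0.05,0,0,0.4],[0.05,0.022,0,0,0.4]]]'
python3 -m inch '[[[0.02,0.008,0,0,0.4],[0,0,0,0,0.4],[0,0,0,0,0.4],[0,0,0,0,0.4]]]'
python3 - <<'E'
from h import *
for n in('top','side'): save(get_image(n),n+'6')
a=cv2.imread('pics/top6.png')[180:300,170:350];b=cv2.imread('pics/side6.png')[160:280,210:390]
cv2.imwrite('pics/c6.png',np.hstack([cv2.resize(a,(400,266),interpolation=2),cv2.resize(b,(400,266),interpolation=2)]))
E
```

```text
time_s: 10.8
eef_pos: [0.4393, 0.1742, 0.1164]
tcp_rot: [3.137, -0.0, 1.762]
contact_force: [0.7, 0.3, -0.5]
gripper_width: 0.053
gripper_force: 25.5
time_s: 11.22
eef_pos: [0.5564, 0.2258, 0.1113]
tcp_rot: [-3.141, -0.0, 1.762]
contact_force: [0.1, 0.1, -0.3]
gripper_width: 0.053
gripper_force: 25.6
time_s: 11.55
eef_pos: [0.5584, 0.2264, 0.1126]
tcp_rot: [-3.141, 0.0, 1.762]
contact_force: [0.3, 0.4, 0.4]
gripper_width: 0.0528
gripper_force: 25.6
```

View pics/c6.png

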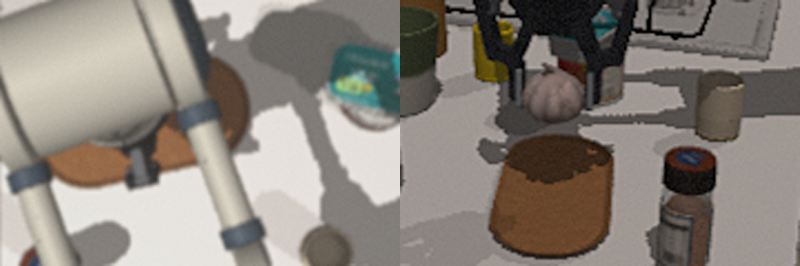

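The garlic is held upright at side crop (553,95), above the tray. Lowering.

```bash
python3 -m inch '[[[0.003,0.002,-0.08,0,0.4],[0,0,-0.1,0,0.4],[0,0,-0.06,0,0.4],[0,0,-0.04,0,0.4],[0,0,0,0,0.4]]]'
python3 -m inch '[[[0,0,-0.008,0,0.4],[0,0,0,0,0.4],[0,0,0,0,0.4]]]'
```

```text
time_s: 12.07
eef_pos: [0.5583, 0.2267, 0.0401]
tcp_rot: [-3.137, 0.001, 1.762]
contact_force: [-0.3, 0.1, -0.1]
gripper_width: 0.0528
gripper_force: 25.6
time_s: 12.32
eef_pos: [0.5608, 0.2276, 0.0424]
tcp_rot: [3.139, -0.0, 1.762]
contact_force: [-0.6, -0.2, 0.4]
gripper_width: 0.0531
gripper_force: 25.6
```

```bash
python3 -m inch '[[[0,0,-0.01,0,0.4],[0,0,0,0,0.4],[0,0,0,0,0.4]]]'
python3 -m inch '[[[0,0,-0.006,0,0.4],[0,0,0,0,0.4],[0,0,0,0,0.4]]]'
```

```text
time_s: 12.57
eef_pos: [0.5602, 0.2274, 0.0386]
tcp_rot: [3.141, -0.0, 1.762]
contact_force: [0.1, -0.7, -0.1]
gripper_width: 0.0527
gripper_force: 25.6
time_s: 12.82
eef_pos: [0.5602, 0.2274, 0.0385]
tcp_rot: [3.141, -0.0, 1.762]
contact_force: [-4.2, -2.3, 6.2]
gripper_width: 0.0531
gripper_force: 26.2
```

```bash
python3 -m inch '[[[0,0,0.004,0,0.9],[0,0,0,0,0.95],[0,0,0,0,0.95],[0,0,0,0,0.95],[0,0,0,0,0.95]]]'
python3 -m inch '[[[0,0,0.04,0,1],[0,0,0.1,0,1],[0,0,0.14,0,1],[0,0,0.12,0,1],[0,0,0.06,0,1]]]'
python3 -m inch '[[[-0.06,-0.08,0,0,1],[-0.09,-0.12,0,0,1],[-0.09,-0.12,0,0,1],[-0.09,-0.12,0,0,1],[-0.08,-0.11,0,0,1]]]'
python3 -m inch '[[[-0.06,-0.07,0,0,1],[-0.036,-0.038,0,0,1],[0,0,0,0,1],[0,0,0,0,1]]]'
python3 - <<'E'
from h import *
for n in('top','side'): save(get_image(n),n+'7')
a=cv2.imread('pics/top7.png')[180:320,170:350];b=cv2.imread('pics/side7.png')[140:280,220:400]
cv2.imwrite('pics/c7.png',np.hstack([cv2.resize(a,(400,311),interpolation=2),cv2.resize(b,(400,311),interpolation=2)]))
E
```

```text
time_s: 13.23
eef_pos: [0.56, 0.2273, 0.0375]
tcp_rot: [-3.141, 0.0, 1.762]
contact_force: [-0.2, 0.1, 0.0]
gripper_width: 0.0808
gripper_force: 0.0
time_s: 13.65
eef_pos: [0.5613, 0.2278, 0.1587]
tcp_rot: [3.135, -0.001, 1.762]
contact_force: [0.9, -0.4, -0.5]
gripper_width: 0.0857
gripper_force: 0.0
time_s: 14.07
eef_pos: [0.4562, 0.0886, 0.1534]
tcp_rot: [3.141, 0.0, 1.762]
contact_force: [0.6, -1.3, 0.5]
gripper_width: 0.0852
gripper_force: 0.0
time_s: 14.4
eef_pos: [0.4338, 0.0627, 0.1538]
tcp_rot: [3.139, -0.0, 1.761]
contact_force: [0.5, -0.5, -0.8]
gripper_width: 0.0855
gripper_force: 0.0
```

View pics/c7.png

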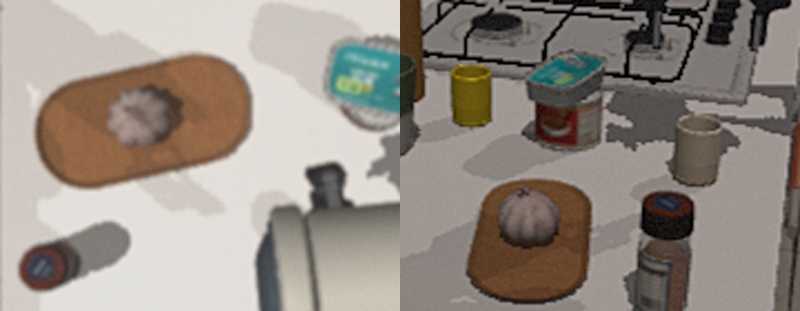

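The garlic stands near the tray centre at top crop (138,117) and side crop (529,219). Now the cup.

```bash
python3 -m inch '[[[0,0,-0.08,0,1],[0,0,-0.1,0,1],[0,0,-0.1,0,1],[0,0,-0.08,0,1],[0,0,-0.05,0,1]]]'
python3 -m inch '[[[0,0,-0.025,0,1],[0,0,0,0,1],[0,0,0,0,1],[0,0,0,0,0.9],[0,0,0,0,0.3]]]' 30
python3 -m inch '[[[0,0,0,0,0.3],[0,0,0,0,0.3],[0,0,0,0,0.3],[0,0,0,0,0.3],[0,0,0,0,0.3]]]'
python3 - <<'E'
from h import *
t=get_image('top');print(onz(t,232.1,232.65,.033))
E
```

```text
time_s: 14.92
eef_pos: [0.4328, 0.0636, 0.0475]
tcp_rot: [-3.138, -0.001, 1.763]
contact_force: [-0.5, -0.2, 0.3]
gripper_width: 0.0854
gripper_force: 0.0
time_s: 15.33
eef_pos: [0.4345, 0.063, 0.0456]
tcp_rot: [3.139, 0.0, 1.762]
contact_force: [-0.3, 0.2, -0.3]
gripper_width: 0.0666
gripper_force: 0.0
time_s: 15.75
eef_pos: [0.4342, 0.0628, 0.0451]
tcp_rot: [3.14, 0.0, 1.762]
contact_force: [-1.4, 0.2, 5.2]
gripper_width: 0.0463
gripper_force: 31.3
[0.56045162 0.22888689 0.033     ]
```

```bash
python3 -m inch '[[[0,0,0.03,0,0.3],[0,0,0.1,0,0.3],[0,0,0.14,0,0.3],[0,0,0.12,0,0.3],[0,0,0.05,0,0.3]]]'
python3 -m inch '[[[0.04,0.08,0,0,0.3],[0.07,0.14,0,0,0.3],[0.07,0.14,0,0,0.3],[0.07,0.14,0,0,0.3],[0.07,0.14,0,0,0.3]]]'
python3 -m inch '[[[0.07,0.13,0,0,0.3],[0.045,0.085,0,0,0.3],[0.02,0.037,0,0,0.3],[0,0,0,0,0.3],[0,0,0,0,0.3]]]'
python3 -m inch '[[[0,0,0,0,0.3],[0,0,0,0,0.3]]]'
python3 - <<'E'
from h import *
for n in('top','side'): save(get_image(n),n+'8')
a=cv2.imread('pics/top8.png')[180:320,170:350];b=cv2.imread('pics/side8.png')[140:280,220:400]
cv2.imwrite('pics/c8.png',np.hstack([cv2.resize(a,(400,311),interpolation=2),cv2.resize(b,(400,311),interpolation=2)]))
E
```

```text
time_s: 16.22
eef_pos: [0.4348, 0.0629, 0.1587]
tcp_rot: [3.136, 0.001, 1.762]
contact_force: [0.5, -0.8, 0.7]
gripper_width: 0.0461
gripper_force: 31.2
time_s: 16.63
eef_pos: [0.5138, 0.2244, 0.1529]
tcp_rot: [-3.14, 0.0, 1.762]
contact_force: [0.1, -0.8, -0.8]
gripper_width: 0.046
gripper_force: 31.3
time_s: 17.05
eef_pos: [0.5468, 0.2859, 0.1524]
tcp_rot: [-3.139, 0.001, 1.763]
contact_force: [0.1, -0.5, -0.3]
gripper_width: 0.0464
gripper_force: 31.3
time_s: 17.22
eef_pos: [0.547, 0.2849, 0.1539]
tcp_rot: [-3.141, 0.0, 1.761]
contact_force: [-0.0, 0.4, -1.3]
gripper_width: 0.0458
gripper_force: 31.3
```

View pics/c8.png

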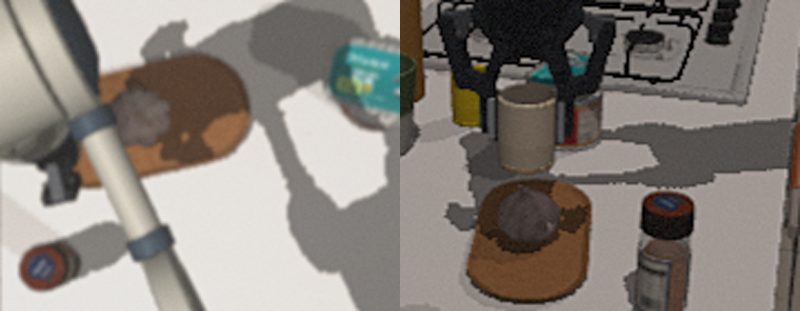

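The cup is held upright at side crop (527,125), above the far half of the tray. Lowering.

```bash
python3 -m inch '[[[0.003,0.004,-0.08,0,0.3],[0,0,-0.1,0,0.3],[0,0,-0.1,0,0.3],[0,0,-0.07,0,0.3],[0,0,-0.04,0,0.3]]]'
python3 -m inch '[[[0,0,-0.012,0,0.3],[0,0,0,0,0.3],[0,0,0,0,0.3],[0,0,0,0,0.3]]]'
```

```text
time_s: 17.73
eef_pos: [0.5468, 0.2856, 0.0537]
tcp_rot: [-3.138, 0.001, 1.761]
contact_force: [-0.6, -0.3, -1.0]
gripper_width: 0.0461
gripper_force: 31.3
time_s: 18.07
eef_pos: [0.549, 0.2872, 0.0556]
tcp_rot: [3.138, -0.001, 1.762]
contact_force: [0.0, -0.3, -1.0]
gripper_width: 0.0463
gripper_force: 31.3
```

```bash
python3 -m inch '[[[0,0,-0.016,0,0.3],[0,0,0,0,0.3],[0,0,0,0,0.3]]]'
python3 -m inch '[[[0,0,-0.006,0,0.3],[0,0,0,0,0.3],[0,0,0,0,0.3]]]'
```

```text
time_s: 18.32
eef_pos: [0.5486, 0.2871, 0.0505]
tcp_rot: [3.14, -0.0, 1.762]
contact_force: [1.1, 0.4, 0.9]
gripper_width: 0.046
gripper_force: 31.5
time_s: 18.57
eef_pos: [0.5487, 0.2871, 0.0504]
tcp_rot: [3.139, -0.001, 1.762]
contact_force: [-1.7, -1.2, 8.7]
gripper_width: 0.0461
gripper_force: 32.1
```

```bash
python3 -m inch '[[[0,0,0.004,0,0.8],[0,0,0,0,0.95],[0,0,0,0,0.95],[0,0,0,0,0.95],[0,0,0,0,0.95]]]'
python3 -m inch '[[[0,0,0.04,0,1],[0,0,0.1,0,1],[0,0,0.14,0,1],[0,0,0.14,0,1],[0,0,0.12,0,1]]]'
python3 -m inch '[[[-0.06,0.01,0.03,0,1],[-0.12,0.02,0,0,1],[-0.12,0.02,0,0,1],[-0.1,0.015,0,0,1],[-0.05,0.008,0,0,1]]]'
python3 -m inch '[[[-0.022,0.002,0,0,1],[0,0,0,0,1],[0,0,0,0,1],[0,0,0,0,1]]]'
python3 - <<'E'
from h import *
t=get_image('top');s=get_image('side');save(t,'top9');save(s,'side9')
a=cv2.imread('pics/top9.png')[180:320,170:350];b=cv2.imread('pics/side9.png')[140:300,230:410]
cv2.imwrite('pics/c9.png',np.hstack([cv2.resize(a,(400,311),interpolation=2),cv2.resize(b,(400,311),interpolation=2)]))
E
```

```text
time_s: 18.98
eef_pos: [0.5479, 0.2867, 0.0486]
tcp_rot: [-3.141, 0.0, 1.762]
contact_force: [0.5, 0.1, 0.8]
gripper_width: 0.081
gripper_force: 0.0
time_s: 19.4
eef_pos: [0.5481, 0.2868, 0.1873]
tcp_rot: [3.14, -0.0, 1.762]
contact_force: [0.2, 0.6, 0.0]
gripper_width: 0.085
gripper_force: 0.0
time_s: 19.82
eef_pos: [0.4334, 0.3056, 0.1927]
tcp_rot: [3.141, -0.001, 1.763]
contact_force: [-0.1, -0.4, 0.7]
gripper_width: 0.0854
gripper_force: 0.0
time_s: 20.15
eef_pos: [0.431, 0.3053, 0.1915]
tcp_rot: [3.141, 0.0, 1.761]
contact_force: [0.7, -0.6, 0.1]
gripper_width: 0.0854
gripper_force: 0.0
```

View pics/c9.png

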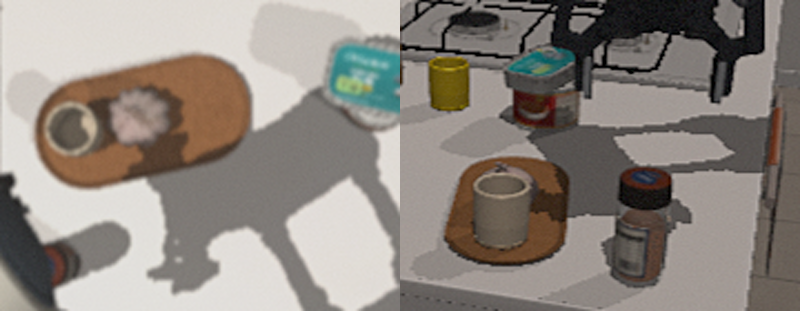

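The cup stands upright on the tray at side crop (500,210), with the fingers over the jar cap (645,178). Lowering onto the jar.

```bash
python3 -m inch '[[[0,0,-0.08,0,1],[0,0,-0.1,0,1],[0,0,-0.1,0,1],[0,0,-0.08,0,1],[0,0,-0.05,0,1]]]'
python3 -m inch '[[[0,0,-0.03,0,1],[0,0,0,0,1],[0,0,0,0,1],[0,0,0,0,0.9],[0,0,0,0,0.3]]]' 30
python3 -m inch '[[[0,0,0,0,0.3],[0,0,0,0,0.3],[0,0,0,0,0.3],[0,0,0,0,0.3],[0,0,0,0,0.3]]]'
```

```text
time_s: 20.67
eef_pos: [0.4296, 0.3047, 0.0858]
tcp_rot: [-3.138, 0.002, 1.761]
contact_force: [-0.2, 0.5, -0.8]
gripper_width: 0.0855
gripper_force: 0.0
time_s: 21.08
eef_pos: [0.4309, 0.306, 0.0833]
tcp_rot: [3.139, -0.001, 1.762]
contact_force: [0.3, -0.1, -0.3]
gripper_width: 0.0667
gripper_force: 0.0
time_s: 21.5
eef_pos: [0.4303, 0.3058, 0.0824]
tcp_rot: [3.14, -0.001, 1.762]
contact_force: [0.0, -0.6, 4.8]
gripper_width: 0.0402
gripper_force: 31.3
```

```bash
python3 -m inch '[[[0,0,0.03,0,0.3],[0,0,0.1,0,0.3],[0,0,0.14,0,0.3],[0,0,0.12,0,0.3],[0,0,0.08,0,0.3]]]'
python3 -m inch '[[[0.05,-0.05,0,0,0.3],[0.1,-0.1,0,0,0.3],[0.11,-0.11,0,0,0.3],[0.11,-0.11,0,0,0.3],[0.1,-0.1,0,0,0.3]]]'
python3 -m inch '[[[0.065,-0.06,0,0,0.3],[0.027,-0.025,0,0,0.3],[0,0,0,0,0.3],[0,0,0,0,0.3],[0,0,0,0,0.3]]]'
python3 - <<'E'
from h import *
for n in('top','side'): save(get_image(n),n+'10')
a=cv2.imread('pics/top10.png')[180:320,170:350];b=cv2.imread('pics/side10.png')[120:280,210:390]
cv2.imwrite('pics/c10.png',np.hstack([cv2.resize(a,(400,311),interpolation=2),cv2.resize(b,(400,311),interpolation=2)]))
E
```

```text
time_s: 21.92
eef_pos: [0.4304, 0.3058, 0.2024]
tcp_rot: [3.139, -0.001, 1.762]
contact_force: [0.9, -0.3, -0.6]
gripper_width: 0.0397
gripper_force: 31.0
time_s: 22.33
eef_pos: [0.5485, 0.1864, 0.1988]
tcp_rot: [-3.141, 0.0, 1.762]
contact_force: [-0.6, 0.6, -1.2]
gripper_width: 0.0404
gripper_force: 31.0
time_s: 22.75
eef_pos: [0.5697, 0.1679, 0.199]
tcp_rot: [-3.141, -0.001, 1.763]
contact_force: [-0.4, 0.4, -1.5]
gripper_width: 0.0399
gripper_force: 31.0
```

View pics/c10.png

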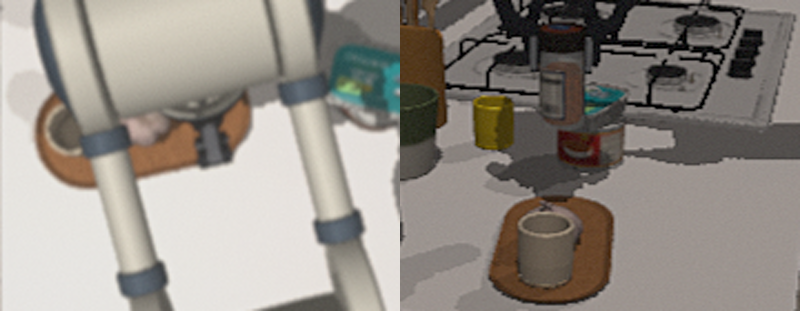

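The jar hangs upright at side crop (562,85), over the tin-side half of the tray. Lowering.

```bash
python3 -m inch '[[[0.003,-0.004,-0.08,0,0.3],[0,0,-0.1,0,0.3],[0,0,-0.1,0,0.3],[0,0,-0.08,0,0.3],[0,0,-0.05,0,0.3]]]'
python3 -m inch '[[[0,0,-0.016,0,0.3],[0,0,0,0,0.3],[0,0,0,0,0.3],[0,0,0,0,0.3]]]'
```

```text
time_s: 23.27
eef_pos: [0.5695, 0.1666, 0.0938]
tcp_rot: [-3.138, -0.0, 1.764]
contact_force: [-0.3, -0.2, -1.0]
gripper_width: 0.0399
gripper_force: 31.0
time_s: 23.6
eef_pos: [0.5722, 0.1662, 0.0947]
tcp_rot: [3.138, -0.0, 1.762]
contact_force: [0.1, -0.3, -0.3]
gripper_width: 0.0402
gripper_force: 31.0
```

```bash
python3 -m inch '[[[0,0,-0.02,0,0.3],[0,0,0,0,0.3],[0,0,0,0,0.3]]]'
python3 -m inch '[[[0,0,-0.006,0,0.3],[0,0,0,0,0.3],[0,0,0,0,0.3]]]'
python3 -m inch '[[[0,0,-0.004,0,0.3],[0,0,0,0,0.3],[0,0,0,0,0.3]]]'
```

```text
time_s: 23.85
eef_pos: [0.5715, 0.1658, 0.0879]
tcp_rot: [3.141, -0.0, 1.762]
contact_force: [-0.7, -0.2, -0.3]
gripper_width: 0.0402
gripper_force: 31.0
time_s: 24.1
eef_pos: [0.5715, 0.1659, 0.0877]
tcp_rot: [3.14, -0.0, 1.762]
contact_force: [-2.6, -0.3, 4.9]
gripper_width: 0.0399
gripper_force: 32.1
time_s: 24.35
eef_pos: [0.5716, 0.1659, 0.0877]
tcp_rot: [3.14, -0.0, 1.762]
contact_force: [-4.7, -0.5, 9.1]
gripper_width: 0.0405
gripper_force: 32.5
```

Contact felt. Releasing, rising, and moving the arm away for a final look.

```bash
python3 -m inch '[[[0,0,0.006,0,0.8],[0,0,0,0,0.95],[0,0,0,0,0.95],[0,0,0,0,0.95],[0,0,0,0,0.95]]]'
python3 -m inch '[[[0,0,0.05,0,1],[0,0,0.12,0,1],[0,0,0.14,0,1],[0,0,0.14,0,1],[0,0,0.1,0,1]]]'
python3 -m inch '[[[-0.05,-0.1,0,0,1],[-0.08,-0.13,0,0,1],[-0.08,-0.13,0,0,1],[-0.08,-0.13,0,0,1],[-0.08,-0.13,0,0,1]]]'
python3 -m inch '[[[-0.05,-0.14,0,0,1],[-0.02,-0.14,0,0,1],[0,-0.08,0,0,1],[0,0,0,0,1],[0,0,0,0,1]]]'
python3 - <<'E'
from h import *
t=get_image('top');s=get_image('side');save(t,'top11');save(s,'side11')
P=np.ascontiguousarray(t['pixels']);hsv=cv2.cvtColor(P,cv2.COLOR_RGB2HSV)
m=cv2.inRange(hsv,(75,60,0),(105,255,255));m[:180]=0;m[280:]=0;m[:,:310]=0;m[:,390:]=0
c=cv2.convexHull(max(cv2.findContours(m,0,1)[0],key=cv2.contourArea))
print(cv2.minAreaRect(np.array([onz(t,*p[0],.082)[:2] for p in c.astype(float)],np.float32)*1000))
q=proj(t,[[.5709,.1679,.11],[.5594,.2268,.063],[.5479,.2857,.067]]);print(q)
a=cv2.imread('pics/top11.png')[170:310,170:370];b=cv2.imread('pics/side11.png')[140:280,180:380]
cv2.imwrite('pics/c11.png',np.hstack([cv2.resize(a,(400,280),interpolation=2),cv2.resize(b,(400,280),interpolation=2)]))
E
```

```text
time_s: 24.77
eef_pos: [0.5712, 0.1658, 0.0861]
tcp_rot: [-3.141, -0.0, 1.762]
contact_force: [-0.0, 0.3, -1.6]
gripper_width: 0.0811
gripper_force: 0.0
time_s: 25.18
eef_pos: [0.5716, 0.1659, 0.2288]
tcp_rot: [3.137, -0.0, 1.762]
contact_force: [1.1, -0.2, 0.3]
gripper_width: 0.0856
gripper_force: 0.0
time_s: 25.6
eef_pos: [0.4777, 0.0098, 0.225]
tcp_rot: [3.141, 0.0, 1.763]
contact_force: [-0.0, -1.1, 0.0]
gripper_width: 0.0855
gripper_force: 0.0
time_s: 26.02
eef_pos: [0.4612, -0.0799, 0.2249]
tcp_rot: [3.141, 0.0, 1.76]
contact_force: [0.7, 0.7, 0.5]
gripper_width: 0.0857
gripper_force: 0.0
((583.935791015625, 9.420108795166016), (93.9156723022461, 50.75059509277344), 75.8219223022461)
[[260.85269216 223.10095439]
 [231.88320351 231.97550283]
 [201.89698408 238.44242944]]
```

View pics/c11.png

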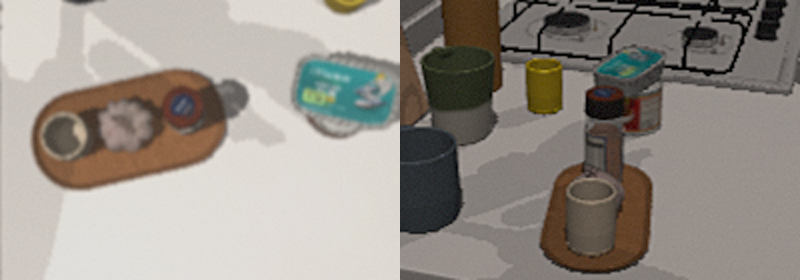

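The picture shows the jar cap at (183,108), the garlic at (127,125) and the cup at (64,136), all within about 2 px of the targets and upright. The fish tin is level on the red tin and the mugs look untouched. Handing in.

```bash
python3 -c "
from cell import close_job
print(close_job())"
```

```text
the job is handed in; nothing more can be done
None
```

The job is handed in at about 26 s of the 109 s; no verdict came back. In the last pictures the fish tin is level about 3 mm off the red tin's centre, the jar, garlic and cup stand within a few mm of their places on the tray, and the red tin and both mugs look undisturbed.

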